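# Run the shutter train home on the gang test box and switch on

## Robot

A 7-joint arm with a two-finger parallel gripper is mounted at the origin on the work surface. World frame = base frame: x ahead of the robot, y to its left, z up, the work surface at z = 0. Lengths are in m, angles in rad, forces in N, time in s.
With the tool pointing down it reaches from about 0.35 to 0.9 m from the base axis. Payload 8.1 kg.
Tool frame: the origin (TCP) lies between the finger pads; the fingertips stand 8 mm ahead of it and the grasp point (between the pads) lies 11 mm behind it (arm.tcp_to_tips is the distance from the TCP to the fingertips, in m); z points along the fingers, x is the direction in which the jaws open and shut, and the axes are right-handed (so a half turn about z gives the same grasp; the last joint's range is limited). The gripper opens to 92 mm and grips with 3 to 60 N. Pads are 19 mm wide; open, the fingers measure 130 mm over their backs; the gripper's body (75 mm by 190 mm) begins 47 mm behind the grasp point.
Start: joints at [1.166, 0.434, 0.025, 1.573, -0.012, 1.134, -0.075], TCP at [0.186, -0.597, 0.235] pointing down, gripper open.
Joint ranges: [-2.62, 2.62], [-0.44, 2.09], [-1.27, 1.32], [0.08, 2.57], [-1.32, 4.46], [0.12, 2], [-2.74, 2.74]. Speed limits (rad/s): [2.22, 2.22, 3.01, 3.01, 3.14, 3.14, 3.14].

## Interface

Orientations are given as a rotation vector (axis times angle).
In Python, from cell import arm, eyes gives the robot as it stands.
- The arm moves only by the tool play_rows, never from a script. Its argument "rows" is a list of rows, each a list of 3 entries, a list of its own where there are three numbers: the shift along the tool's x, y, z each as a share of 50 cm, from -1 to 1, then the turn, a rotation vector about the tool's x, y, z each as a share of 60 degrees, from -1 to 1, then the opening, from -1 (shut) to 1 (fully open), so that 0 is half open. In form: [[[dx, dy, dz], [ax, ay, az], grip], ...]. A call has 1 to 10 rows; each row is the pose to reach, as a shift and turn from the pose commanded when the call began, along the tool's axes at that moment; what a row does not reach only later rows make up. A row lasts 1/10 s, in which the tool goes at most 50 mm and 8.59 degrees, less where a joint would pass 70% of its speed; a pose out of reach is approached as far as the arm can. A call with a number of a shift or a turn outside -1 to 1 is refused whole. A call with a gripper value outside its range is refused whole. The fingers move at their own pace and stop on an object; "newtons" is the grip in N (left out, the last holds). Time passes only in rows, so rows that repeat a pose let the fingers close. It gives the time, the measured TCP pose, the force and the opening at its end, in the units of the state.
- arm.observe(): the state, without advancing time (a new reading comes with each control period).
- eyes.get_image(name): name is "scene" or "top"; returns (picture, depth): 384x512x3 uint8, red, green, blue; 384x512 float32, m along the optical axis (not along the pixel's ray), 0 where there is no reading.
- eyes.get_calibration(name): a dict with "intrinsics" (3x3 intrinsics, pixels), "R" (3x3) and "t" (3): a world point X has camera coordinates R X + t. Camera axes: x right, y down, z forward; pixel columns grow to the right and rows downward; lengths in m; the calibration is good to about 2 mm. A picture is of the moment at which its call begins. get_calibration takes no time and is no camera call.
- arm.sign_off(): hands the job in, once; it reports no verdict.
The state is a dict: "clock": time; "joints": joint angles; "dq": joint speeds; "joint_efforts": joint torques, N m; "position": TCP position; "ee_rot": TCP orientation; "force": force on the tool from outside, world axes, zero at the start; "ft_torque": the same for the moment, N m; "width": opening from 0.0 (shut) to 1.0 (fully open).
Only numpy, scipy, OpenCV 4.12 (cv2) and the standard library are available. Lean on these libraries where they do the work, as an engineer would, in place of code of your own. Each camera call takes 0.05 s, during which the arm holds its last target.

## Task

Four shutter carriers stand touching in the guide channel on top of the tan test box. Gently push the whole row along the channel as one closed-up train until it is fully home against the steel end stop, so that every shutter sits over its lamp; then press down the raised half of the black rocker switch beyond the stop to turn the lamps on. Use only the outside of the fingertips: do not squeeze, lift or tip a carrier, and leave the camera parts lying on the desk where they are.

Things in the scene. Friction and masses are not known exactly. Their poses are not given: they have to be found in the camera images.
- test_box: tan cast-iron test box, fixed, 110 x 420 mm, 55 mm high (foot flange 130 x 430). Origin: centre of its underside. y runs along the channel from the open loading end (y = -210 mm) to the end stop (face at y = 120), x across, z up. Channel floor at z = 55 mm between two guide rails 12 mm high (tops z = 67), 52 mm apart; the carriers' blocks stand 18 mm above the rails.
- end_stop (a point): middle of the end stop's face, which the first carrier meets; 12 mm above the channel floor. The stop is a rigid steel block 74 mm wide, 15 mm thick, 25 mm above the floor. Train home: carrier k (1 = first) has its centre 25 + 50 (k - 1) mm before this face, over its lamp window.
- carrier_1: shutter carrier: square aluminium block 50 x 50 mm, 30 mm tall, with a round black leaf shutter (43 mm across, 10 mm high) on top; 85 to 170 g, loose (the whole row takes about 2 to 8 N to push). Origin: centre of its underside. Its x, y axes start parallel to the test box's. Carrier 1 is the first of the row, nearest the end stop; it starts with its front face 50 to 105 mm from the stop.
- carrier_2: shutter carrier: square aluminium block 50 x 50 mm, 30 mm tall, with a round black leaf shutter (43 mm across, 10 mm high) on top; 85 to 170 g, loose (the whole row takes about 2 to 8 N to push). Origin: centre of its underside. Its x, y axes start parallel to the test box's. Second of the row, starts touching carrier 1.
- carrier_3: shutter carrier: square aluminium block 50 x 50 mm, 30 mm tall, with a round black leaf shutter (43 mm across, 10 mm high) on top; 85 to 170 g, loose (the whole row takes about 2 to 8 N to push). Origin: centre of its underside. Its x, y axes start parallel to the test box's. Third of the row, starts touching carrier 2.
- carrier_4: shutter carrier: square aluminium block 50 x 50 mm, 30 mm tall, with a round black leaf shutter (43 mm across, 10 mm high) on top; 85 to 170 g, loose (the whole row takes about 2 to 8 N to push). Origin: centre of its underside. Its x, y axes start parallel to the test box's. Last of the row, nearest the loading end, starts touching carrier 3. Its free rear face (towards the loading end) is where the train is pushed.
- rocker_cap (a joint): black rocker, 24 mm wide, 36 mm long along the box, hinged across it at y = 172 mm of the box. 0 rad = off: the half away from the stop stands up, its edge 72 mm above the desk. 0.36 = fully on: that half lies level at 66 mm, 3 mm above its bezel, the other half up. Stays where left; 3 to 6 N moves it. Press near the outer end: a tip also on the other half blocks it.
- rocker_press (a point): on the top of the rocker's raised half, 15 mm from the hinge, 3 mm short of its outer end; moves with the rocker.
- top_plate: bystander: silver camera top plate 134 x 30 x 22 mm lying on the desk, loose. Origin: centre of its underside.
- tripod_adapter: bystander: red anodised tripod adapter, disc 46 mm across, 22 mm high with its stud, loose. Origin: centre of its underside.
- rewind_crank: bystander: chrome rewind crank, 19 mm across, 17 mm high, loose. Origin: centre of the underside of its knob.
- lens_cap: bystander: clear acrylic lens cap, 52 mm across, 8 mm high, loose. Origin: centre of its underside.
Mind the look-alikes: they are no part of the job. Leave any red look-alike of the carrier_2 alone.

How it is judged:
By the outcome, as a careful person would: the job done as asked, in the order asked, and still so for the second after the job is handed in, with the robot touching nothing.
It also fails if it takes over 45 s, if anything falls off the work surface, if the arm or the gripper's body presses on something with over 40 N, if the wrist force passes 120 N, or if a joint passes its speed limit or range.

## Working session

There is one attempt and no reset: what is moved stays moved. The work goes in short steps, Python scripts to look and compute and a tool call to move; the robot and the scene stay as the last step left them, time stands still between calls to the robot, and variables do not carry over. Pictures are saved under pics/ and viewed, and the job is handed in when it is done.

Besides the shell and the picture viewer there is one more tool, called as name(argument=value, ...), one argument or row to a line, values as JSON. play_rows: Moves the arm, as the interface text tells. Its arguments: {"type":"object","properties":{"rows":{"type":"array","items":{"type":"array"}},"newtons":{"type":"number"}},"required":["rows"]}

```bash
ls; mkdir -p pics; python3 - <<'E'
from cell import arm, eyes
import cv2,numpy as np
print(arm.observe())
for n in("scene","top"):
    p,d=eyes.get_image(n); cv2.imwrite(f"pics/{n}0.png",p[...,::-1]); np.save(f"pics/{n}0.npy",d)
    print(n,eyes.get_calibration(n))
E
```

```text
pics
{'clock': 0.0, 'joints': array([ 1.16639906,  0.4352312 ,  0.0249618 ,  1.57410659, -0.01161111,
        1.13398059, -0.07511509]), 'dq': array([ 1.20080576e-03,  4.43830897e-04, -5.81694060e-04,  4.49104449e-06,
       -2.95219594e-04,  2.81195389e-04, -4.99839827e-04]), 'joint_efforts': array([ 8.09691096e-05, -6.67850733e+01,  9.86046642e-01, -3.14458358e+01,
       -6.03293977e-02,  4.28279070e-02,  1.82366707e-04]), 'position': array([ 0.18558013, -0.59628865,  0.23393604]), 'ee_rot': array([-2.52939655e+00,  1.86186430e+00,  2.11255975e-03]), 'force': array([ 0.75582044, -0.54254925, -1.07007983]), 'ft_torque': array([ 0.00672584, -0.03009994, -0.031572  ]), 'width': 1.0019309572928867}
scene {'intrinsics': array([[461.10838734,   0.        , 259.40199035],
       [  0.        , 461.10838734, 189.06926519],
       [  0.        ,   0.        ,   1.        ]]), 'R': array([[-0.11067702,  0.99367414, -0.01903442],
       [ 0.68760873,  0.06273045, -0.72336652],
       [-0.71759657, -0.09314828, -0.69020183]]), 't': array([ 0.05511831, -0.33045207,  1.23511694])}
top {'intrinsics': array([[455.02577522,   0.        , 264.51428099],
       [  0.        , 455.02577522, 184.35082773],
       [  0.        ,   0.        ,   1.        ]]), 'R': array([[-7.01232174e-03, -9.99975354e-01,  3.43866708e-04],
       [-9.95350506e-01,  6.94685453e-03, -9.60682655e-02],
       [ 9.60635090e-02, -1.01592949e-03, -9.95374688e-01]]), 't': array([0.01519043, 0.57037485, 0.86348727])}
```

View pics/scene0.png

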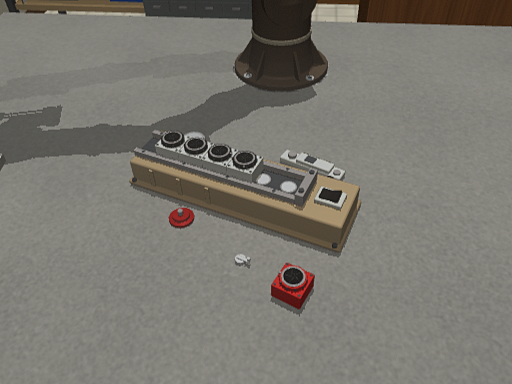

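View pics/top0.png

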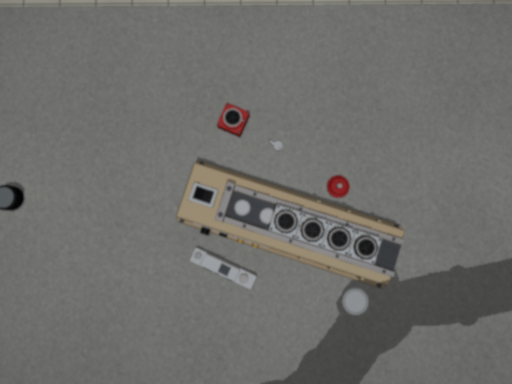

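The top view shows the row running along the box with the stop and switch at the left (world +y). The shutters are at about (286,221) to (367,247), and the rocker is at (204,195). The lens cap at (355,301) is near the loading end. Next I'll measure these.

```bash
cat > h.py <<'E'
import numpy as np,cv2
from cell import arm,eyes
def ray(n,uv,z):
    c=eyes.get_calibration(n);K,R,t=c['intrinsics'],c['R'],c['t']
    C=-R.T@t; uv=np.atleast_2d(uv).astype(float)
    d=(np.c_[uv,np.ones(len(uv))]@np.linalg.inv(K).T)@R
    return C+d*((z-C[2])/d[:,2])[:,None]
def proj(n,X):
    c=eyes.get_calibration(n);x=(np.atleast_2d(X)@c['R'].T+c['t'])@c['intrinsics'].T
    return x[:,:2]/x[:,2:]
E
python3 - <<'E'
from h import *
for n in("top","scene"):
    im=cv2.imread(f"pics/{n}0.png"); 
    hsv=cv2.cvtColor(im,cv2.COLOR_BGR2HSV)
    tan=cv2.inRange(hsv,(10,60,80),(28,200,255))
    if n=="top":
        tan=cv2.morphologyEx(tan,cv2.MORPH_OPEN,np.ones((3,3)))
        pts=cv2.findNonZero(tan[140:300,160:420])+np.array([160,140])
        r=cv2.minAreaRect(pts.astype(np.float32)); b=cv2.boxPoints(r)
        print(r); W=ray(n,b,0.055); print(W.round(4), W.mean(0).round(4))
        print([np.linalg.norm(W[i]-W[i-1]).round(4) for i in range(4)])
    big=cv2.resize(im[130:310,160:420] if n=="top" else im[115:260,120:370],None,fx=3,fy=3,interpolation=cv2.INTER_CUBIC)
    cv2.imwrite(f"pics/{n}big.png",big)
    g=cv2.cvtColor(im,cv2.COLOR_BGR2GRAY)
    m=cv2.inRange(g,0,45)
    N,_,st,ce=cv2.connectedComponentsWithStats(m)
    for s,c in zip(st,ce):
        if 60<s[4]<1500: print(n,s,c.round(2), ray(n,c,0.095).round(4))
    m=cv2.inRange(g,200,255)
    N,_,st,ce=cv2.connectedComponentsWithStats(m)
    for s,c in zip(st,ce):
        if 40<s[4]<1500: print(n,'bright',s,c.round(2), ray(n,c,0.055).round(4))
E
```

```text
((290.1309814453125, 224.49386596679688), (222.27001953125, 65.33019256591797), 17.878698348999023)
[[ 0.4988  0.1815  0.055 ]
 [ 0.6168  0.1446  0.055 ]
 [ 0.4844 -0.2541  0.055 ]
 [ 0.3698 -0.2126  0.055 ]] [ 0.4925 -0.0352  0.055 ]
[np.float64(0.4146), np.float64(0.1236), np.float64(0.4201), np.float64(0.1219)]
top [226 111  13  13 130] [232.18 116.89] [[0.6887 0.0697 0.095 ]]
top [  2 185  22  25 239] [ 15.28 197.64] [[0.543  0.4609 0.095 ]]
top [194 188  18  14 163] [202.8  194.39] [[0.5465 0.1228 0.095 ]]
top [279 214  14  14 151] [285.61 220.75] [[ 0.498  -0.0261  0.095 ]]
top [306 223  14  14 153] [312.33 229.39] [[ 0.4823 -0.0738  0.095 ]]
top [332 232  15  14 157] [339.03 238.24] [[ 0.4662 -0.1213  0.095 ]]
top [359 240  15  15 161] [365.87 246.87] [[ 0.4506 -0.1689  0.095 ]]
scene [  5   0  14  12 102] [11.26  5.41] [[-0.1158 -0.7845  0.095 ]]
scene [357   0  34  22 513] [371.68  10.53] [[-0.1464  0.237   0.095 ]]
scene [392   0  71  24 885] [426.02  12.07] [[-0.1457  0.3805  0.095 ]]
scene [459   0  53  26 823] [485.92  12.43] [[-0.1536  0.5372  0.095 ]]
scene [235  68  9
[... 203 characters left out ...]
188 139  15   9 109] [194.94 143.12] [[ 0.4692 -0.1202  0.095 ]]
scene [184 142  23  12  79] [195.58 149.77] [[ 0.4881 -0.1149  0.095 ]]
scene [212 146  15   9 102] [218.96 149.99] [[ 0.4851 -0.0727  0.095 ]]
scene [208 151  23  11  78] [218.67 157.24] [[ 0.5052 -0.0697  0.095 ]]
scene [236 153  17  10 107] [244.07 157.22] [[ 0.5012 -0.025   0.095 ]]
scene [232 157  25  12  85] [244.04 164.06] [[ 0.5196 -0.0226  0.095 ]]
scene [319 189  23  13 197] [330.21 194.79] [[0.5824 0.1256 0.095 ]]
scene [284 268  19  16 213] [292.78 275.65] [[0.7451 0.0751 0.095 ]]
scene [271 278  43  31 383] [291.36 295.8 ] [[0.7773 0.0751 0.095 ]]
scene [280 281  28  11  65] [292.75 287.45] [[0.7641 0.0762 0.095 ]]
```

```bash
sleep 0
```

```text
(no output)
```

View pics/topbig.png

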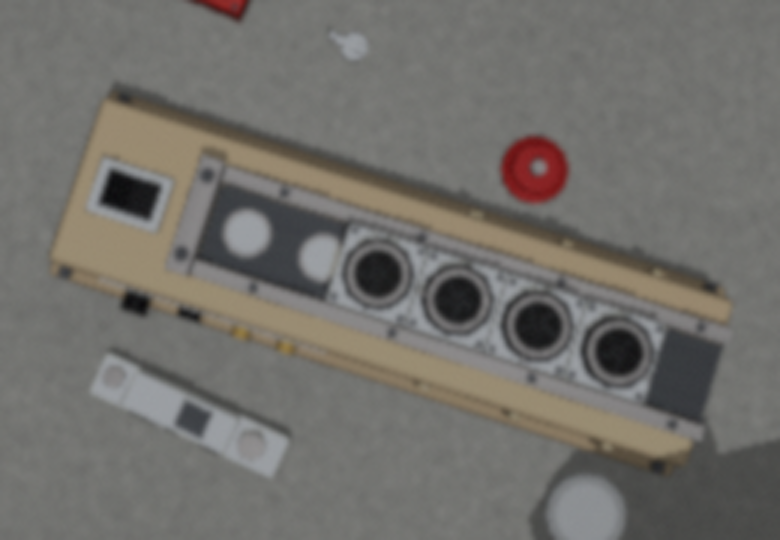

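View pics/scenebig.png

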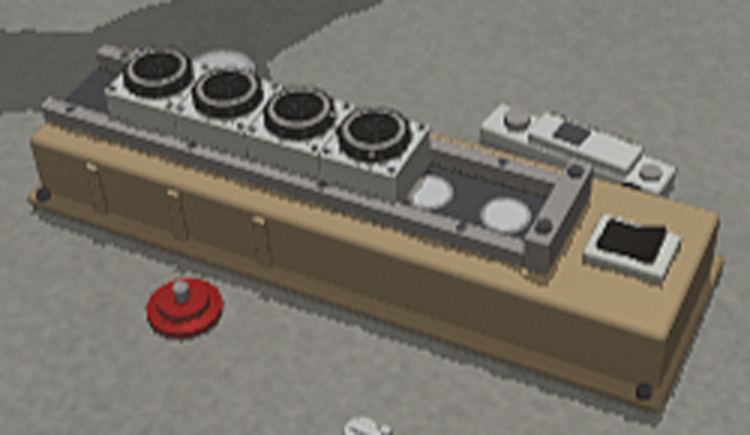

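```bash
python3 - <<'E'
from h import *
top=np.array([[285.61,220.75],[312.33,229.39],[339.03,238.24],[365.87,246.87]])
sc=np.array([[244.07,157.22],[218.96,149.99],[194.94,143.12],[171.96,136.49]])
A=ray("top",top,.095);B=ray("scene",sc,.095)
print((A-B).round(4)); P=A[:,:2]
u=P[0]-P[3];u/=np.linalg.norm(u); print("u top",u, "u scene",(B[0]-B[3])[:2]/np.linalg.norm((B[0]-B[3])))
x=np.array([u[1],-u[0]]); 
def rel(n,uv,z):
    W=ray(n,uv,z)[:,:2]-P[0]; return np.c_[W@x,W@u].round(4)
T=lambda a:np.array([160,130])+np.array(a)/3
S=lambda a:np.array([120,115])+np.array(a)/3
print("rel carrier1 (x,along):")
print("lamp1 top",rel("top",T([[247,233]]),.055),"scene",rel("scene",S([[506,215]]),.055))
print("stop far/near corners top z.08",rel("top",T([[201,153],[224,156],[195,273],[170,268]]),.080))
print("stop scene top front edge",rel("scene",S([[563,163],[529,218]]),.080))
print("rocker",rel("top",[[202.8,194.39]],.067),rel("scene",[[330.21,194.79]],.067))
print("bezel top",rel("top",T([[103,157],[171,180],[157,229],[87,206]]),.063))
print("channel floor end",rel("top",T([[722,345],[704,418]]),.055))
print("box ends",rel("top",T([[110,97],[53,265],[730,300]]),.055))
print("carrier4 rear top edge z.085",rel("top",T([[662,331],[642,400]]),.085))
E
```

```text
[[-0.0032 -0.0011  0.    ]
 [-0.0028 -0.0011  0.    ]
 [-0.003  -0.0012  0.    ]
 [-0.0026 -0.0016  0.    ]]
u top [0.31566876 0.94886945] u scene [0.31987788 0.94745878]
rel carrier1 (x,along):
lamp1 top [[-0.0006  0.0836]] scene [[0.0016 0.0874]]
stop far/near corners top z.08 [[ 0.0366  0.1244]
 [ 0.0392  0.1104]
 [-0.0342  0.1046]
 [-0.036   0.1201]]
stop scene top front edge [[-0.0279  0.1106]
 [ 0.0235  0.1095]]
rocker [[-0.0002  0.1609]] [[0.0039 0.1637]]
bezel top [[ 0.0165  0.1839]
 [ 0.016   0.1388]
 [-0.0158  0.1373]
 [-0.0157  0.1835]]
channel floor end [[ 0.0247 -0.2204]
 [-0.022  -0.2224]]
box ends [[ 0.0545  0.1935]
 [-0.0573  0.1932]
 [ 0.0531 -0.2173]]
carrier4 rear top edge z.085 [[ 0.0198 -0.1748]
 [-0.0233 -0.1751]]
```

```bash
cat >> h.py <<'E'
from scipy.spatial.transform import Rotation as Ro
P0=np.array([.4997,-.0256]);u=np.array([.3165,.9486]);u/=np.linalg.norm(u);bx=np.array([u[1],-u[0]])
def pose(along,z,x=0): return np.r_[P0+along*u+x*bx,z]
def plan(X):
    s=arm.observe();R=Ro.from_rotvec(s['ee_rot'])
    Rt=Ro.from_matrix(np.c_[np.r_[bx,0],np.r_[-u,0],[0,0,-1.]])
    d=s['position']; w=d[:2]-P0
    print('t',s['clock'],'along/x',w@u,w@bx,'z',d[2],'F',s['force'].round(2),'Fu',s['force'][:2]@u)
    print('shift',(R.inv().apply(X-d)/.5).round(4),'turn',((R.inv()*Rt).as_rotvec()/np.deg2rad(60)).round(4))
E
python3 -c "
from h import *
print(pose(-.198,.15));plan(pose(-.198,.15))"
```

```text
[ 0.43703345 -0.21342147  0.15      ]
t 0.1 along/x -0.6408258229202209 -0.1173703362148724 z 0.23401976618847986 F [ 0.76 -0.45  0.07] Fu -0.18782207163318235
shift [-0.5816 -0.7078  0.1688] turn [-5.000e-04  1.300e-03 -9.044e-01]
```

play_rows(
  rows=[
    [[-0.58, -0.708, 0.168], [0, 0.001, -0.904], -1],
    [[-0.58, -0.708, 0.168], [0, 0.001, -0.904], -1],
    [[-0.58, -0.708, 0.168], [0, 0.001, -0.904], -1],
    [[-0.58, -0.708, 0.168], [0, 0.001, -0.904], -1],
    [[-0.58, -0.708, 0.168], [0, 0.001, -0.904], -1],
    [[-0.58, -0.708, 0.168], [0, 0.001, -0.904], -1],
    [[-0.58, -0.708, 0.168], [0, 0.001, -0.904], -1],
    [[-0.58, -0.708, 0.168], [0, 0.001, -0.904], -1],
    [[-0.58, -0.708, 0.168], [0, 0.001, -0.904], -1],
    [[-0.58, -0.708, 0.168], [0, 0.001, -0.904], -1],
  ],
)

```text
clock: 1.1
position: [0.4398, -0.2093, 0.1501]
ee_rot: [-3.101, 0.494, -0.001]
force: [-0.1, 0.0, -0.3]
width: 0.178
```

play_rows(
  rows=[
    [[0, 0, 0], [0, 0, 0], -1],
  ],
)

```text
clock: 1.2
position: [0.4388, -0.2115, 0.1502]
ee_rot: [-3.101, 0.496, -0.0]
force: [-0.3, -0.5, -0.0]
width: 0.093
```

```bash
python3 -c "
from h import *
plan(pose(-.198,.068));print(arm.observe()['width'])
for n in('top','scene'):
    p,_=eyes.get_image(n);p=p[110:330,160:440] if n=='top' else p[70:270,100:370];cv2.imwrite(f'pics/{n}1.png',cv2.resize(p[...,::-1],None,fx=2.5,fy=2.5))
"
```

```text
t 1.2 along/x -0.19565892911928995 0.001050004747415727 z 0.15018231786350053 F [-0.34 -0.45 -0.  ] Fu -0.5394891563228167
shift [-0.0021  0.0048  0.1644] turn [-0.0008 -0.0001  0.0049]
0.09283388476872939
```

View pics/scene1.png

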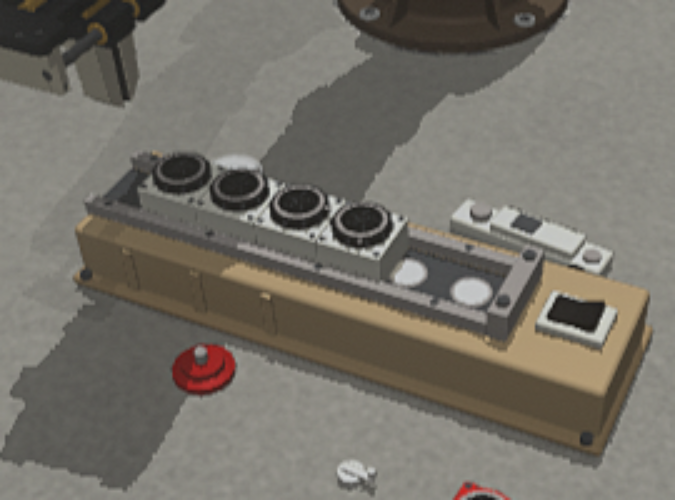

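View pics/top1.png

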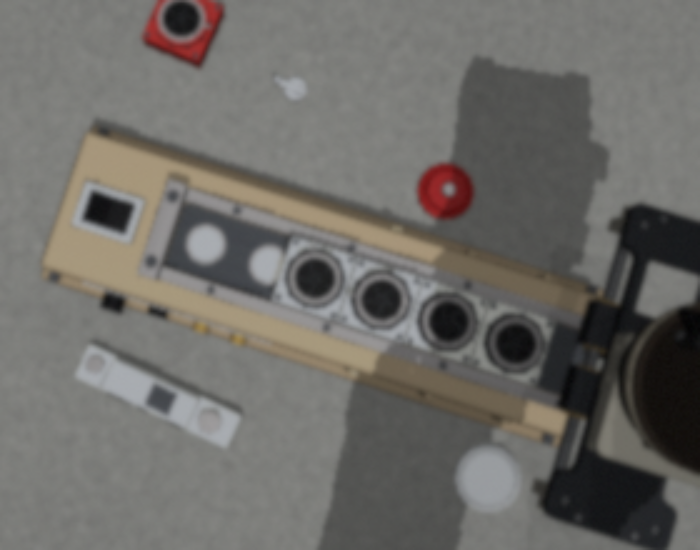

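play_rows(
  rows=[
    [[-0.002, 0.006, 0.05], [0, 0, 0.004], -1],
    [[-0.002, 0.006, 0.09], [0, 0, 0.004], -1],
    [[-0.002, 0.006, 0.12], [0, 0, 0.004], -1],
    [[-0.002, 0.006, 0.14], [0, 0, 0.004], -1],
    [[-0.002, 0.006, 0.155], [0, 0, 0.004], -1],
    [[-0.002, 0.006, 0.16], [0, 0, 0.004], -1],
    [[-0.002, 0.006, 0.16], [0, 0, 0.004], -1],
  ],
)

```text
clock: 2.0
position: [0.4357, -0.2176, 0.0708]
ee_rot: [3.099, -0.511, 0.001]
force: [0.2, -0.0, -0.7]
width: 0.003
```

```bash
python3 -c "
from h import *
plan(pose(-.198,.068));print(arm.observe()['width'])
for n in('top','scene'):
    p,_=eyes.get_image(n);p=p[110:330,160:440] if n=='top' else p[70:270,100:370];cv2.imwrite(f'pics/{n}2.png',cv2.resize(p[...,::-1],None,fx=2.5,fy=2.5))
"
```

```text
t 2.0 along/x -0.20238738393460032 1.926787815602241e-05 z 0.07077104514715289 F [ 0.24 -0.04 -0.7 ] Fu 0.039462242881388415
shift [-0.0001 -0.0088  0.0055] turn [ 0.0006 -0.0008 -0.0048]
0.0034134343443308936
```

View pics/scene2.png

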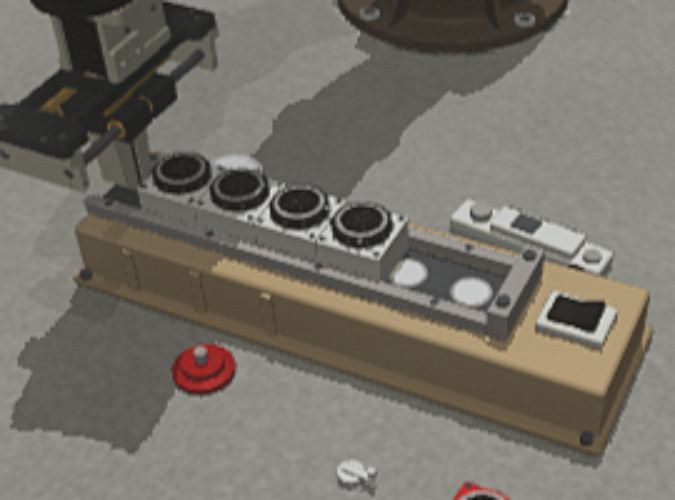

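View pics/top2.png

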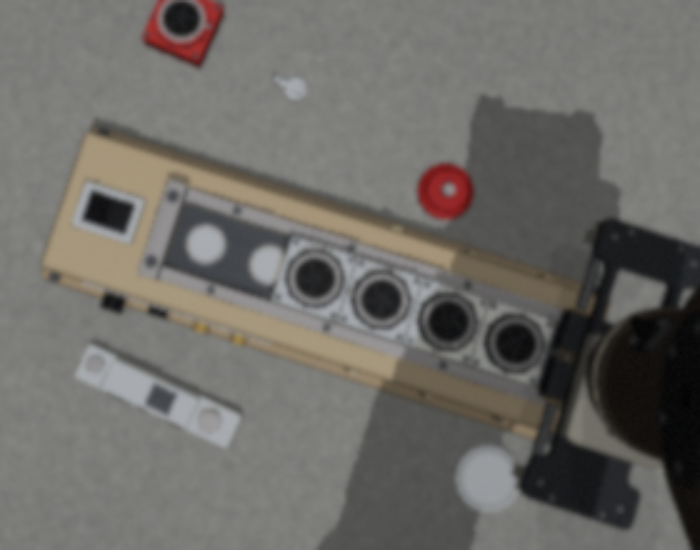

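Fingers are closed in the channel behind carrier 4, clear of the rails. I'll approach and push slowly.

play_rows(
  rows=[
    [[0, -0.006, 0.002], [0, 0, -0.004], -1],
    [[0, -0.012, 0.003], [0, 0, -0.004], -1],
    [[0, -0.018, 0.003], [0, 0, -0.004], -1],
    [[0, -0.024, 0.003], [0, 0, -0.004], -1],
    [[0, -0.03, 0.003], [0, 0, -0.004], -1],
    [[0, -0.035, 0.003], [0, 0, -0.004], -1],
    [[0, -0.04, 0.003], [0, 0, -0.004], -1],
    [[0, -0.045, 0.003], [0, 0, -0.004], -1],
    [[0, -0.05, 0.003], [0, 0, -0.004], -1],
    [[0, -0.055, 0.003], [0, 0, -0.004], -1],
  ],
)

```text
clock: 3.1
position: [0.4446, -0.1913, 0.0693]
ee_rot: [3.1, -0.505, 0.001]
force: [-0.6, -4.4, 3.0]
width: 0.007
```

```bash
python3 -c "
from h import *
plan(pose(-.100,.069))"
```

```text
t 3.1 along/x -0.17463638417018762 0.00016485669271583574 z 0.06926660717216052 F [-0.64 -4.4   3.  ] Fu -4.375976630183949
shift [-0.0004 -0.1493  0.0004] turn [ 0.0007 -0.0009 -0.0007]
```

play_rows(
  rows=[
    [[0, -0.008, 0], [0, 0, 0], -1],
    [[0, -0.016, 0], [0, 0, 0], -1],
    [[0, -0.024, 0], [0, 0, 0], -1],
    [[0, -0.032, 0], [0, 0, 0], -1],
    [[0, -0.04, 0], [0, 0, 0], -1],
    [[0, -0.048, 0], [0, 0, 0], -1],
    [[0, -0.056, 0], [0, 0, 0], -1],
    [[0, -0.064, 0], [0, 0, 0], -1],
    [[0, -0.072, 0], [0, 0, 0], -1],
    [[0, -0.08, 0], [0, 0, 0], -1],
  ],
)

```text
clock: 4.1
position: [0.4573, -0.1531, 0.0693]
ee_rot: [3.1, -0.504, 0.001]
force: [-1.9, -5.8, 3.9]
width: 0.007
```

```bash
python3 -c "
from h import *
plan(pose(-.100,.069))
for n in('top','scene'):
    p,_=eyes.get_image(n);p=p[110:330,160:440] if n=='top' else p[70:270,100:370];cv2.imwrite(f'pics/{n}3.png',cv2.resize(p[...,::-1],None,fx=2.5,fy=2.5))
"
```

```text
t 4.1 along/x -0.13439347168964028 0.00016503100415739594 z 0.06928732592839058 F [-1.89 -5.8   3.89] Fu -6.104323907839366
shift [-0.0004 -0.0688  0.0005] turn [ 0.0007 -0.001  -0.0004]
```

View pics/scene3.png

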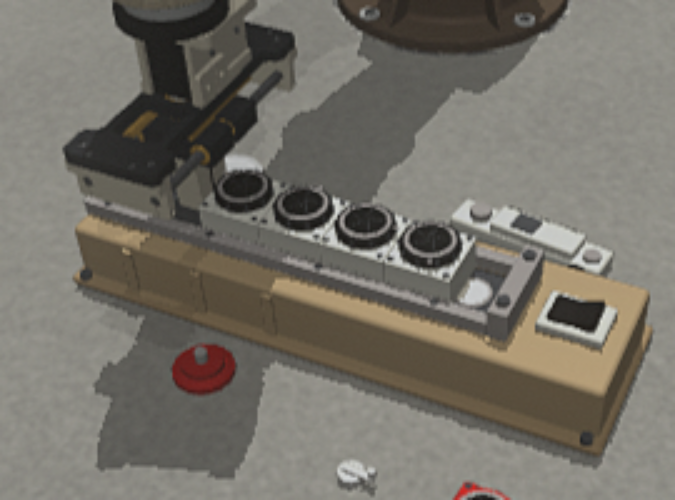

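View pics/top3.png

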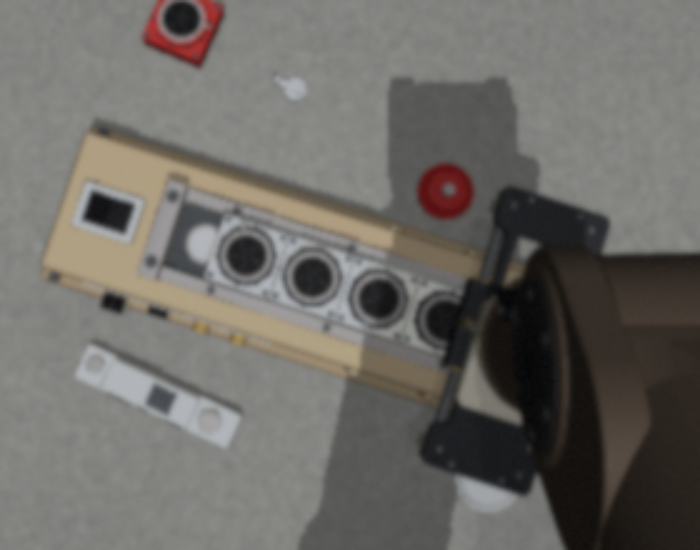

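The train is moving closed up, and carrier 1 has about 33 mm left. I'll go on and slow down near the stop.

play_rows(
  rows=[
    [[0, -0.008, 0], [0, 0, 0], -1],
    [[0, -0.016, 0], [0, 0, 0], -1],
    [[0, -0.024, 0], [0, 0, 0], -1],
    [[0, -0.032, 0], [0, 0, 0], -1],
    [[0, -0.038, 0], [0, 0, 0], -1],
    [[0, -0.042, 0], [0, 0, 0], -1],
    [[0, -0.046, 0], [0, 0, 0], -1],
    [[0, -0.05, 0], [0, 0, 0], -1],
    [[0, -0.053, 0], [0, 0, 0], -1],
    [[0, -0.056, 0], [0, 0, 0], -1],
  ],
)

```text
clock: 5.2
position: [0.4659, -0.127, 0.0692]
ee_rot: [3.1, -0.505, 0.001]
force: [-1.0, -5.6, 4.3]
width: 0.004
```

play_rows(
  rows=[
    [[0, -0.002, 0], [0, 0, 0], -1],
    [[0, -0.004, 0], [0, 0, 0], -1],
    [[0, -0.006, 0], [0, 0, 0], -1],
  ],
)

```text
clock: 5.5
position: [0.4669, -0.1241, 0.0692]
ee_rot: [3.1, -0.505, 0.001]
force: [-1.3, -5.6, 3.5]
width: 0.006
```

```bash
python3 -c "
from h import *
plan(pose(-.100,.069))"
```

```text
t 5.5 along/x -0.10385592853841286 7.165123004508279e-05 z 0.06920875135577496 F [-1.26 -5.56  3.55] Fu -5.676629482855221
shift [-0.0001 -0.0077  0.0004] turn [ 0.0009 -0.0007 -0.0006]
```

Force is still only sliding friction (about 5.7 N). I'll creep at 1 mm per row until it rises.

play_rows(
  rows=[
    [[0, -0.002, 0], [0, 0, 0], -1],
    [[0, -0.004, 0], [0, 0, 0], -1],
    [[0, -0.006, 0], [0, 0, 0], -1],
  ],
)

```text
clock: 5.8
position: [0.4676, -0.1221, 0.0692]
ee_rot: [3.099, -0.505, 0.0]
force: [-3.6, -11.2, 5.0]
width: 0.004
```

```bash
python3 -c "
from h import *
plan(pose(-.100,.069))
for n in('top','scene'):
    p,_=eyes.get_image(n);p=p[130:280,160:390] if n=='top' else p[90:240,150:370];cv2.imwrite(f'pics/{n}4.png',cv2.resize(p[...,::-1],None,fx=3.4,fy=3.4))
"
```

```text
t 5.8 along/x -0.1017393498029948 8.027926045520777e-05 z 0.06919384703447684 F [ -3.64 -11.25   5.01] Fu -11.822445974257272
shift [-0.0002 -0.0035  0.0004] turn [ 0.0019 -0.0006 -0.0012]
```

View pics/scene4.png

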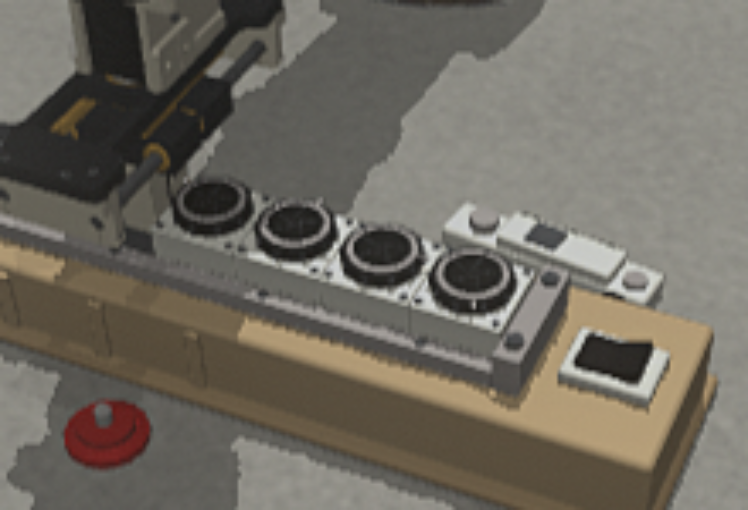

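View pics/top4.png

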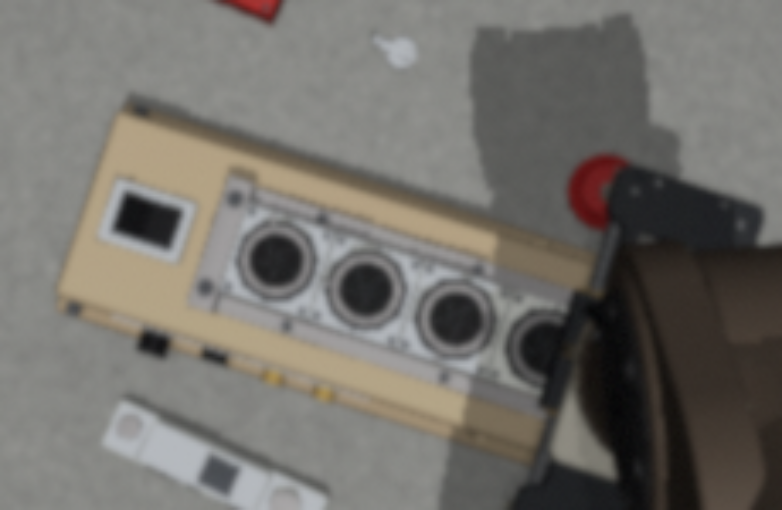

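The force jumped to 12 N and carrier 1 is at the stop face. I'll hold briefly to confirm, then back off straight.

play_rows(
  rows=[
    [[0, -0.001, 0], [0, 0, 0], -1],
    [[0, -0.001, 0], [0, 0, 0], -1],
  ],
)

```text
clock: 6.1
position: [0.4675, -0.1221, 0.0692]
ee_rot: [3.098, -0.506, 0.0]
force: [-3.2, -10.3, 5.7]
width: 0.006
```

play_rows(
  rows=[
    [[0, 0.005, 0], [0, 0, 0], -1],
    [[0, 0.012, 0], [0, 0, 0], -1],
    [[0, 0.025, 0], [0, 0, 0], -1],
    [[0, 0.035, 0], [0, 0, 0], -1],
    [[0, 0.035, -0.03], [0, 0, 0], -1],
    [[0, 0.035, -0.08], [0, 0, 0], -1],
    [[0, 0.035, -0.14], [0, 0, 0], -1],
    [[0, 0.035, -0.16], [0, 0, 0], -1],
    [[0, 0.035, -0.16], [0, 0, 0], -1],
  ],
)

```text
clock: 7.0
position: [0.4634, -0.1375, 0.1504]
ee_rot: [3.1, -0.505, 0.006]
force: [-0.8, 0.3, -0.8]
width: 0.002
```

```bash
python3 - <<'E'
from h import *
p,_=eyes.get_image('scene');im=p[...,::-1].copy();cv2.imwrite('pics/scene5.png',cv2.resize(im[90:240,150:370],None,fx=3.4,fy=3.4))
g=cv2.cvtColor(im,cv2.COLOR_BGR2GRAY)
N,_,st,ce=cv2.connectedComponentsWithStats(cv2.inRange(g,0,45))
for s,c in zip(st,ce):
    if 60<s[4]<400 and s[1]>100: W=ray('scene',c,.095)[0,:2]-np.array([.5012,-.025]);print(s,c.round(2),W@bx,W@u)
p,_=eyes.get_image('top');im=p[...,::-1].copy();cv2.imwrite('pics/top5.png',cv2.resize(im[130:280,160:390],None,fx=3.4,fy=3.4))
g=cv2.cvtColor(im,cv2.COLOR_BGR2GRAY)
N,_,st,ce=cv2.connectedComponentsWithStats(cv2.inRange(g,0,45))
for s,c in zip(st,ce):
    if 60<s[4]<400: W=ray('top',c,.095)[0,:2]-np.array([.498,-.0261]);print('top',s,c.round(2),W@bx,W@u)
plan(pose(.161+.017,.15))
E
```

```text
[204 144  16   9 119] [211.64 148.07] 0.000213910535164464 -0.06518019462192981
[201 148  23  11  87] [212.05 154.74] 0.016531471992405997 -0.05527142816186167
[229 151  16   9 105] [236.21 155.  ] 5.8478983878476213e-05 -0.015501551589089703
[225 153  24  14  89] [236.92 162.01] 0.016690447506139777 -0.005675968602722561
[254 158  17  10 112] [261.96 162.3 ] -2.528567953125752e-06 0.03464130372506736
[250 161  24  13  78] [260.79 169.73] 0.018572470297921098 0.040957894109197555
[281 165  16  11 105] [288.54 170.1 ] 0.0005323932054108678 0.08467332842649233
[276 169  25  13  85] [287.78 177.08] 0.017451936866343762 0.09019068930346523
[319 189  23  13 189] [330.34 194.81] 0.029348003891718773 0.16873287775053547
[284 268  19  16 196] [292.82 275.8 ] 0.19991575351002933 0.1722811083969614
[272 278  42  31 343] [292.62 296.19] 0.2300621689190424 0.1840610119415873
top [226 111  13  12 120] [232.17 116.78] 0.15079339364483405 0.15136313176787794
top [328 177  20  19 118] [336.46 186.93] 0.08657907143551356 -0.06880330097891346
top [  5 186  18  24 213] [ 15.68 197.83] -0.11154444072835101 0.475417553617176
top [195 188  17  13 148] [202.79 194.3 ] -0.0009522359007207363 0.15665523196879966
top [235 200  13  13 140] [240.88 206.11] 0.00011342294130029398 0.0845850621614828
top [261 209  13  13 137] [267.12 214.78] -5.7242732485680094e-05 0.03483632577909192
top [288 217  13  13 137] [293.77 223.29] 0.00025860925674501916 -0.015325215527769278
top [313 225  15  15 173] [320.31 232.08] 4.389200395748288e-05 -0.06528296244885702
t 7.1 along/x -0.11780028226961771 -0.00034083533393748747 z 0.14847436537944186 F [-0.38  0.52 -0.35] Fu 0.3727946720856581
shift [ 4.000e-04 -5.916e-01 -3.400e-03] turn [ 0.0006 -0.0003 -0.0005]
```

View pics/top5.png

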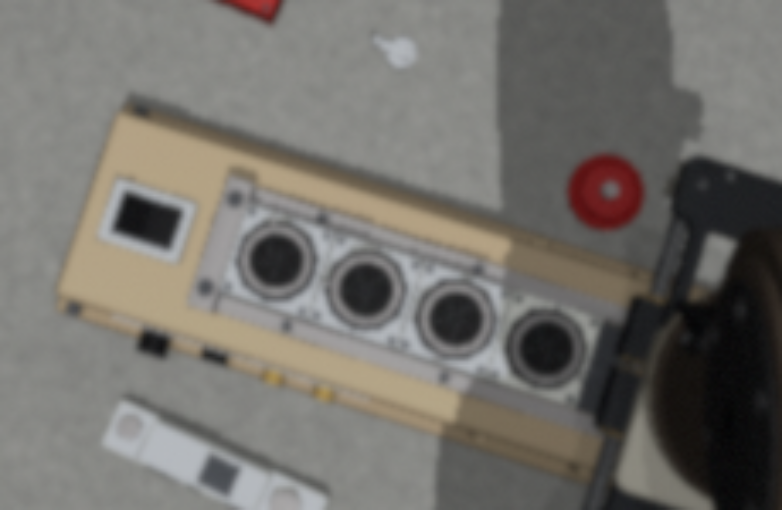

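View pics/scene5.png

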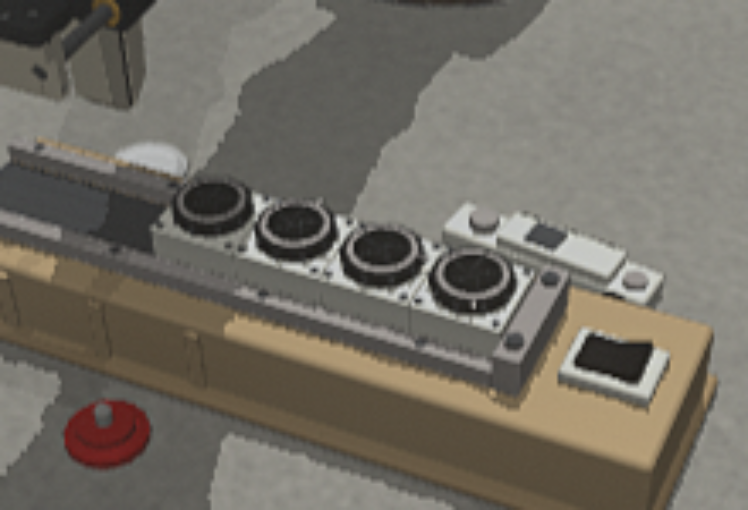

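All shutters moved 84.6 mm, with 50 mm spacing, matching the stop in both views. Now over to the rocker.

play_rows(
  rows=[
    [[0, -0.06, -0.005], [0, 0, 0], -1],
    [[0, -0.13, -0.005], [0, 0, 0], -1],
    [[0, -0.2, -0.005], [0, 0, 0], -1],
    [[0, -0.27, -0.005], [0, 0, 0], -1],
    [[0, -0.34, -0.005], [0, 0, 0], -1],
    [[0, -0.41, -0.005], [0, 0, 0], -1],
    [[0, -0.48, -0.005], [0, 0, 0], -1],
    [[0, -0.55, -0.005], [0, 0, 0], -1],
    [[0, -0.594, -0.005], [0, 0, 0], -1],
    [[0, -0.594, -0.005], [0, 0, 0], -1],
  ],
)

```text
clock: 8.1
position: [0.5562, 0.1487, 0.1498]
ee_rot: [-3.101, 0.496, 0.002]
force: [0.4, 0.2, 0.0]
width: 0.006
```

play_rows(
  rows=[
    [[0, 0, 0.04], [0, 0, 0], -1],
    [[0, 0, 0.08], [0, 0, 0], -1],
    [[0, 0, 0.11], [0, 0, 0], -1],
    [[0, 0, 0.12], [0, 0, 0], -1],
    [[0, 0, 0.12], [0, 0, 0], -1],
  ],
)

```text
clock: 8.6
position: [0.5557, 0.1435, 0.0902]
ee_rot: [3.099, -0.505, -0.003]
force: [0.3, 0.3, -1.5]
width: 0.002
```

```bash
python3 - <<'E'
from h import *
plan(pose(.179,.074))
p,_=eyes.get_image('scene');im=p[...,::-1];cv2.imwrite('pics/scene6.png',cv2.resize(im[110:260,200:400],None,fx=3.8,fy=3.8))
p,_=eyes.get_image('top');im=p[...,::-1];cv2.imwrite('pics/top6.png',cv2.resize(im[130:280,160:390],None,fx=3.4,fy=3.4))
E
```

```text
t 8.6 along/x 0.17817881810041855 -0.000379359130850123 z 0.09015710291277428 F [ 0.32  0.32 -1.5 ] Fu 0.40513268960741144
shift [ 0.0008 -0.0017  0.0323] turn [ 0.0023  0.0013 -0.0008]
```

View pics/scene6.png

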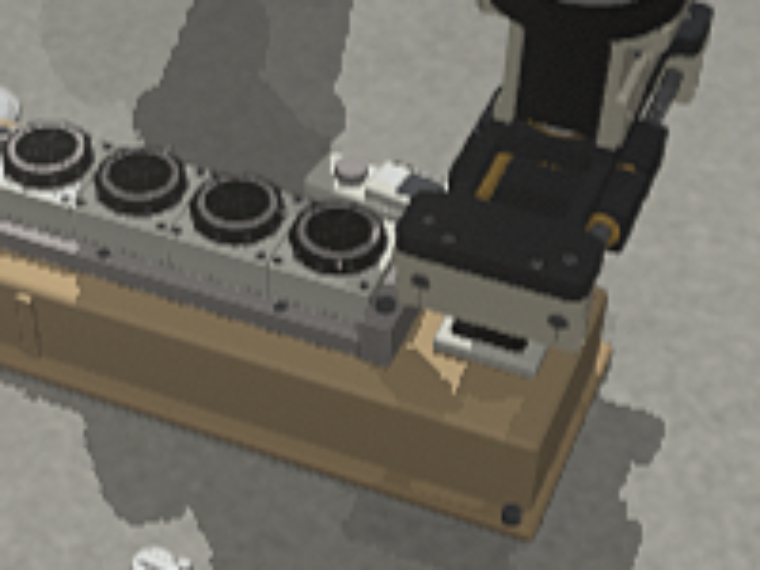

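View pics/top6.png

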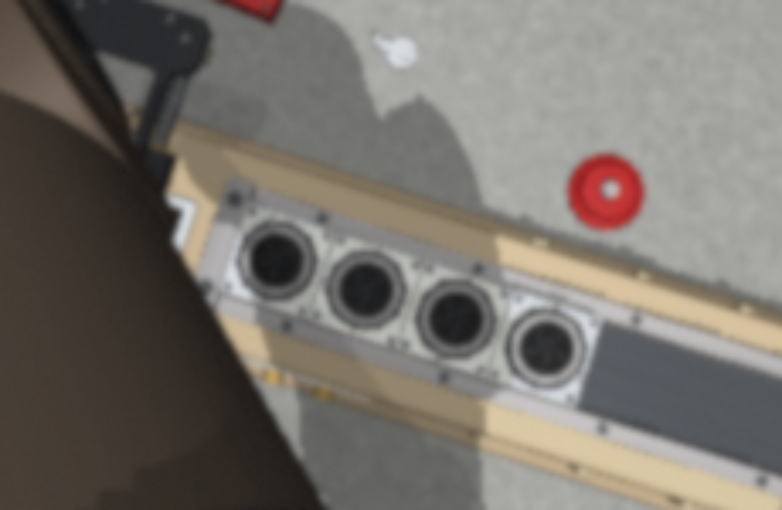

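play_rows(
  rows=[
    [[0, -0.002, 0.008], [0, 0, 0], -1],
    [[0, -0.002, 0.014], [0, 0, 0], -1],
    [[0, -0.002, 0.018], [0, 0, 0], -1],
    [[0, -0.002, 0.022], [0, 0, 0], -1],
    [[0, -0.002, 0.026], [0, 0, 0], -1],
    [[0, -0.002, 0.03], [0, 0, 0], -1],
    [[0, -0.002, 0.032], [0, 0, 0], -1],
  ],
)

```text
clock: 9.4
position: [0.5578, 0.1473, 0.0762]
ee_rot: [-3.099, 0.502, -0.004]
force: [1.4, 4.2, 5.5]
width: 0.004
```

```bash
python3 - <<'E'
from h import *
plan(pose(.179,.074))
E
```

```text
t 9.4 along/x 0.18238938039052646 0.000388664078562912 z 0.07617403500197206 F [1.39 4.16 5.5 ] Fu 4.388685466819743
shift [-0.0008  0.0068  0.0043] turn [-0.0023 -0.002   0.0006]
```

play_rows(
  rows=[
    [[0, 0.003, 0.002], [0, 0, 0], -1],
    [[0, 0.005, 0.004], [0, 0, 0], -1],
    [[0, 0.005, 0.006], [0, 0, 0], -1],
    [[0, 0.005, 0.006], [0, 0, 0], -1],
  ],
)

```text
clock: 9.8
position: [0.5571, 0.1443, 0.0741]
ee_rot: [-3.1, 0.503, -0.005]
force: [-2.6, 3.8, 15.3]
width: 0.004
```

```bash
python3 - <<'E'
from h import *
plan(pose(.179,.074))
p,_=eyes.get_image('scene');im=p[...,::-1];cv2.imwrite('pics/scene7.png',cv2.resize(im[110:260,200:400],None,fx=3.8,fy=3.8))
E
```

```text
t 9.8 along/x 0.179303079628983 0.0006842316561621176 z 0.07407281130781014 F [-2.62  3.77 15.25] Fu 2.74390882524271
shift [-0.0014  0.0006  0.0001] turn [-0.0016 -0.0027  0.0001]
```

View pics/scene7.png

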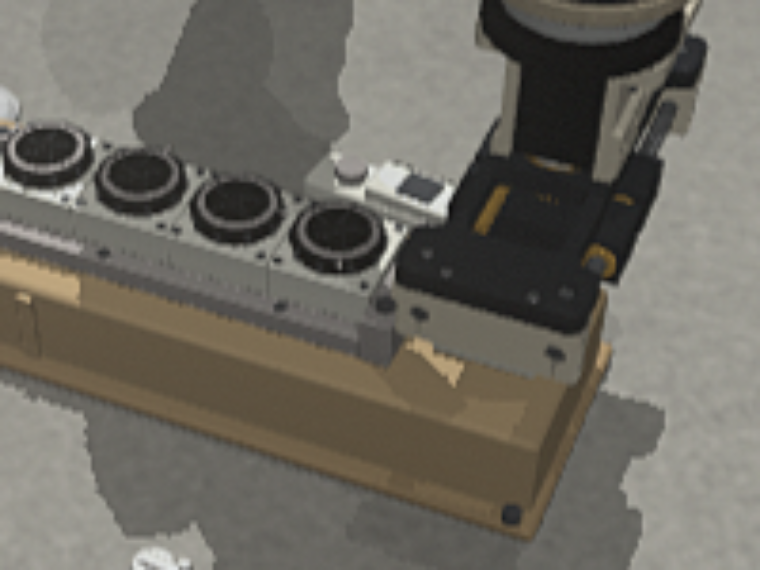

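At z = 0.066 at the tips with 15 N: the rocker looks fully down. Lift straight up and check.

play_rows(
  rows=[
    [[0, 0, -0.02], [0, 0, 0], -1],
    [[0, 0, -0.06], [0, 0, 0], -1],
    [[0, 0, -0.14], [0, 0, 0], -1],
    [[0, 0, -0.22], [0, 0, 0], -1],
    [[0, 0, -0.3], [0, 0, 0], -1],
    [[0, -0.1, -0.36], [0, 0, 0], -1],
    [[0, -0.2, -0.36], [0, 0, 0], -1],
    [[0, -0.3, -0.36], [0, 0, 0], -1],
    [[0, -0.36, -0.36], [0, 0, 0], -1],
    [[0, -0.36, -0.36], [0, 0, 0], -1],
  ],
)

```text
clock: 10.85
position: [0.6118, 0.3192, 0.251]
ee_rot: [-3.102, 0.496, 0.004]
force: [-0.6, 0.5, 0.0]
width: 0.002
```

```bash
python3 - <<'E'
from h import *
plan(pose(.179,.074))
for n,r in(('scene',[.5012,-.025]),('top',[.498,-.0261])):
    p,d=eyes.get_image(n);im=p[...,::-1].copy();cv2.imwrite(f'pics/{n}8.png',cv2.resize(im[110:260,180:390] if n=='scene' else im[100:330,150:400],None,fx=3.4 if n=='scene' else 2.4,fy=3.4 if n=='scene' else 2.4))
    g=cv2.cvtColor(im,cv2.COLOR_BGR2GRAY)
    N,_,st,ce=cv2.connectedComponentsWithStats(cv2.inRange(g,0,45))
    for s,c in zip(st,ce):
        if 60<s[4]<400 and s[1]>100: W=ray(n,c,.095)[0,:2]-np.array(r);print(n,s,c.round(2),W@bx,W@u)
E
```

```text
t 10.85 along/x 0.3625396612858246 -0.002753857555853846 z 0.25099605880609943 F [-0.63  0.52  0.03] Fu 0.29813848380929736
shift [0.0044 0.3671 0.3539] turn [-0.0001  0.0022  0.005 ]
scene [204 144  16   9  84] [211.64 148.11] 0.00031194390684020744 -0.06511696039226962
scene [201 149  23  10  79] [211.95 154.87] 0.01693750205914686 -0.05524175932968148
scene [229 151  16   9  95] [236.43 155.  ] -9.860153261097032e-05 -0.015139958382222192
scene [225 153  24  14  87] [237.11 161.89] 0.016252361982406184 -0.005519482182913338
scene [254 158  17  10 137] [262.04 162.4 ] 0.00017972225343001864 0.034879681366684796
scene [250 161  24  13  88] [260.89 169.62] 0.018261342957284935 0.04098687759598919
scene [281 165  17  11 148] [288.74 169.89] -8.950388882296171e-05 0.08478771053437544
scene [276 166  26  16 104] [287.8 176.7] 0.016558368296202552 0.08986403179952734
scene [320 186  22  17 208] [330.66 194.75] 0.028998761048291462 0.16916146532593132
scene [284 268  19  16 211] [292.83 275.63] 0.199647439202414 0.17219232848442975
scene [271 278  43  31 372] [291.67 295.95] 0.23022563327361253 0.18278515135950069
scene [280 281  28  11  63] [293.05 287.49] 0.21729588336895864 0.17955902059880283
top [226 111  13  12 123] [232.21 116.81] 0.1507513805998376 0.15126262642678298
top [194 187  18  15 174] [202.21 194.21] -0.0011188367160175018 0.15770026497583955
top [234 199  15  15 178] [240.87 206.11] 0.00011237198275136164 0.08459948018483787
top [260 208  15  15 171] [267.1  214.79] -8.540185247690189e-05 0.03487379677626698
top [287 217  14  14 145] [293.8  223.24] 0.0003634394137086607 -0.01535500160710602
top [314 226  14  13 145] [320.3  231.97] 0.00023847170089916244 -0.06521661901609455
```

View pics/scene8.png

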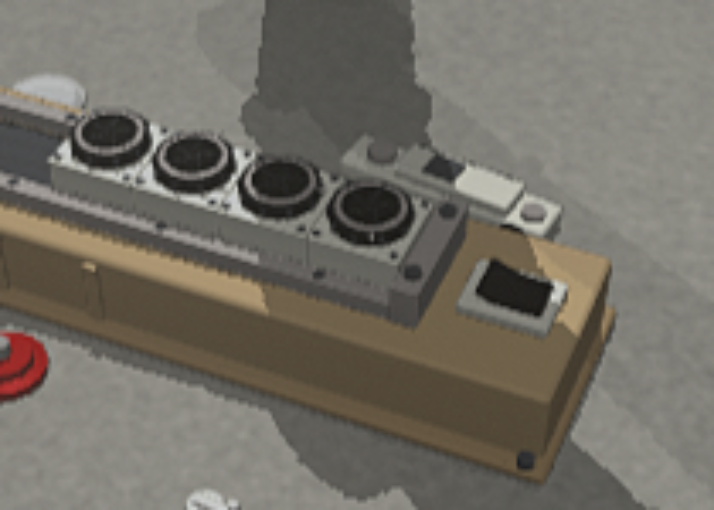

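View pics/top8.png

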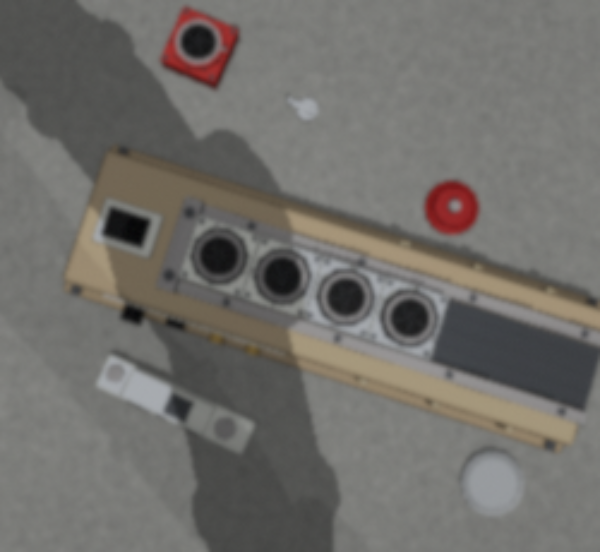

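The rocker has visibly flipped: its stop-side half is up at (515,275) in the zoomed scene view. As a quick depth check, I'll measure the pressed half's level.

```bash
python3 - <<'E'
from h import *
for n in('scene','top'):
    p,d=eyes.get_image(n);c=eyes.get_calibration(n)
    v,w=np.mgrid[180:215,180:360] if n=='scene' else np.mgrid[180:210,185:225]
    z=d[v,w].ravel();uv=np.c_[w.ravel(),v.ravel(),np.ones(v.size)]
    X=((uv@np.linalg.inv(c['intrinsics']).T)*z[:,None]-c['t'])@c['R']
    a=(X[:,:2]-P0)@u-.1616;b=(X[:,:2]-P0)@bx
    for lo in(-30,-17,-13,-9,-5,-1,3,7,11,15,26):
        k=(abs(b)<.009)&(a>lo/1e3)&(a<(lo+4)/1e3)&(z>0)
        if k.sum(): print(n,lo,k.sum(),np.median(X[k,2]).round(4))
E
```

```text
scene -30 17 0.0545
scene -17 9 0.0697
scene -13 19 0.071
scene -9 18 0.0691
scene -5 21 0.0674
scene -1 19 0.066
scene 3 17 0.0655
scene 7 18 0.0657
scene 11 16 0.0656
scene 15 20 0.065
scene 26 19 0.0543
top -30 19 0.0554
top -17 26 0.0706
top -13 20 0.0703
top -9 18 0.0691
top -5 19 0.0672
top -1 22 0.0669
top 3 18 0.0665
top 7 21 0.0664
top 11 20 0.0659
top 15 19 0.0647
top 26 20 0.0556
```

The pressed half lies level at about 66 mm and the other half is up, so the rocker is fully on. Handing in.

```bash
python3 -c "
from cell import arm
print(arm.sign_off())"
```

```text
the job is handed in; nothing more can be done
None
```

The four carriers are home against the end stop, the rocker is switched on, and the job is handed in. It took about 11 s of robot time.

- **Push:** I pushed carrier 4's rear face with the closed fingertips at 25–40 mm/s, slowing to 10 mm/s for the end. Sliding took about 6 N. At the stop the force rose to about 12 N and the train stopped moving.
- **Carriers:** both cameras show each shutter moved about 85 mm, with 50 mm between centres. That puts carrier 1 within about 1 mm of the measured stop face. I checked again after pressing the switch and nothing had shifted.
- **Rocker:** I pressed the raised half until it bottomed out at about 15 N, with the tips at 66 mm. On the way down the tip drifted about 3 mm outward, and I corrected it before the final press. Depth readings afterwards show the pressed half level at about 66 mm and the other half up at about 71 mm.
- **Other objects:** the camera parts and the red look-alike appear unmoved in the last pictures. The arm ended clear of everything.
- **Disagreement:** the two cameras differed by about 3 mm in absolute position, so I used each view's relative distances for the checks. I have no direct reading that the lamps are lit, because the shutters cover them.

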